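# Fill the spice caddy and clamp it with the trigger clamp

## Robot

A 6-joint arm with a two-finger parallel gripper is mounted at the origin on a cart in front of the work surface, level with it; the furniture and walls round the work are solid. World frame = base frame: x ahead of the robot, y to its left, z up, the work surface at z = 0. Lengths are in m, angles in degrees, forces in N, time in s.
With the tool pointing down it reaches from about 0.25 to 0.725 m from the base axis. Payload 9.7 kg.
Tool frame: the origin (TCP) lies on the front face of the gripper's body, between the roots of the fingers; the fingertips stand 73 mm ahead of it and the grasp point (between the pads) lies 54 mm ahead of it; z points along the fingers, y is the line along which they close (so a half turn about z gives the same grasp; the last joint's range is limited). The gripper opens to 85 mm and grips with 20 to 120 N. Pads are 22 mm wide; open, the fingers measure 114 mm over their backs; the gripper's body (76 mm by 85 mm) begins 54 mm behind the grasp point. The pads swing forward as they close: fully open they stand 13 mm farther back than shut.
Start: joints at [70.302, 4.979, 10.078, 95.1, 0, 90], TCP at [0.185, 0.518, 0.304] pointing down, gripper open.
Joint ranges: [-179.16, 179.16], [-48.56, 103.87], [-65.8, 70.77], [-126.05, 130.52], [-82.76, 87.17], [-180, 180]. Speed limits (degrees/s): [127.2, 127.2, 147.25, 180, 180, 180].

## Interface

Orientations are given as [roll, pitch, yaw] about the fixed x, y, z axes, in that order (R = Rz(yaw) Ry(pitch) Rx(roll)).
In Python, from workcell import arm, vision, job gives the robot as it stands.
- The arm moves only by the tool move_arm, never from a script. Its argument "motion" is a list of rows, each an object with "translation": the shift along the world's x, y, z in mm, a list of three; "rotation": the turn, a rotation vector about the world's x, y, z in rad, a list of three; "gripper": the opening, from -1 (shut) to 1 (fully open). In form: [{"translation": [dx, dy, dz], "rotation": [wx, wy, wz], "gripper": gripper}, ...]. A call has 1 to 20 rows; each row shifts and turns the commanded pose from where the row before left it; what a row does not reach is not made up. A row lasts 1/10 s, in which the tool goes at most 50 mm and 8.59 degrees, less where a joint would pass 70% of its speed; a pose out of reach is approached as far as the arm can. A call is refused whole if a number of a shift passes 50 or a number of a turn 0.15, either way. A call with a gripper value outside its range is refused whole. The fingers move at their own pace and stop on an object; "squeeze" is the grip in N (left out, the last holds). Time passes only in rows, so rows that do not move let the fingers close. It gives the time, the measured TCP pose, the force, the opening and the grip force at its end, in the units of the state.
- arm.state(): the state, without advancing time (a new reading comes with each control period).
- vision.snapshot(name): name is "side" or "top" or "wrist"; returns the picture (400x640x3 uint8, red, green, blue); there is no depth.
- vision.get_calibration(name): a dict with "fov_y" (degrees; the focal length in pixels is half the picture's height over the tangent of half this angle, whatever the lens; pixels are square), "cx", "cy" (the principal point, pixels), "extrinsics" (4x4, takes a point from world to camera coordinates). Camera axes: x right, y down, z forward; pixel columns grow to the right and rows downward; lengths in m; the calibration is good to about 2 mm. A picture is of the moment at which its call begins: read the wrist's pose just before it. get_calibration takes no time and is no camera call; for the wrist camera it gives the pose at the moment of the call.
- job.finish_job(): hands the job in; it is judged then, once.
The state is a dict: "time": time; "joint_positions": joint angles; "joint_vel": joint speeds; "effort": joint torques, N m; "eef_pos": TCP position; "orientation": TCP orientation; "ft_force": force on the tool from outside, world axes, zero at the start; "torque": the same for the moment, N m; "gripper_width": finger opening in m; "finger_force": force on a finger pad.
Only numpy, scipy, OpenCV 4.12 (cv2) and the standard library are available. Lean on these libraries where they do the work, as an engineer would, in place of code of your own. Each camera call takes 0.05 s, during which the arm holds its last target. There are 200 camera calls.

## Task

The wooden spice caddy has just been glued and stands in the trigger clamp: first put the spare spice jar, which stands by itself on the worktop near the sink, upright into the caddy's one empty cell so that no cell is hollow. Then pump the clamp's orange trigger towards its fixed black grip, again and again, moving the jaw by the trigger alone, until the pad presses the caddy against the far jaw with the plunger's black band gone into the jaw block and its green band going in, but never so far that the red band goes in. Finish while still holding the trigger squeezed, so the caddy stays gripped, and leave the other things where they stand.

Things in the scene. Friction and masses are not known exactly. Their poses are not given: they have to be found in the camera images.
- clamp: one-hand trigger clamp, fixed, on an oak bed 110 (x) x 305 (y) x 15 mm. Origin: underside of the bed, 12.5 mm in +y from its middle; y points along the bar from grip to far jaw. In its frame (mm): black grip y -109 to -95, 24 wide, up to z 155; grey cheeks y -116 to -60, up to z 96; bar at z 38; jaw block, plunger, pad, caddy, far jaw (all below z 60)
- grip_point (a point): middle of the back of the fixed black grip, clamp frame (0, -109, 128) mm, the face away from the caddy. Squeeze from above along the clamp's y: one finger behind this face, one before the trigger. At this height the trigger's front face is 41 mm from this point (+y) at rest, 29 mm fully squeezed; its top leans out to 50 mm at rest: open wide enough to let it come fully back
- trigger (a joint): trigger hinge about the clamp's x, rad: 0 released (blade leans 0.27 rad towards the caddy), 0.27 fully squeezed, at its stop (blade upright). A spring returns it; squeezing at z 128 takes about 2 to 3 N, plus 10 N to slide the bar, plus the pad's force
- trigger_blade: the orange blade that the fingers press, 20 mm wide (x), 10 mm thick, from z 91 to z 160 mm; its origin is the pivot at clamp (0, -85, 85) mm, its z axis runs up the blade
- bar_slide (a joint): travel of the toothed bar and jaw towards the caddy, m, 0 to 0.062. Each full squeeze of the trigger, after a full return, carries it 8 mm on (the first may give less); when the trigger is let go it stays, held by about 10 N of friction: a pad that presses harder pushes it back
- ratchet_bar: steel bar with teeth (12 mm wide, along the clamp's y at z 38) and the grey jaw block at its front end, with all it carries (plunger, pad); not to be pushed by the robot, only by the trigger
- plunger (a joint): how far the pad's sprung plunger has gone into the jaw block, m: 0 free, 1 N per mm. From the block outwards the plunger (17 mm thick) is black for 4 mm, green for 8 mm, then red: black gone = 4 N; red starts to go in at 12 mm = 12 N, and much beyond that crushes the caddy; a whole squeeze too many can do that
- pad_face: black rubber pad, 50 mm wide, 36 mm high, on the front of the plunger; touches the caddy's long side
- pad_front (a point): centre of the pad's front face; 9 to 43 mm from the caddy at the start
- anvil: the fixed far jaw, 90 mm wide (x), up to 60 mm above the worktop, rubber-faced, set at a different place along the bed each time; origin at worktop height below the middle of its rubber face, axes as the clamp's; the face looks to -y and the caddy stands within 1.5 mm of it
- caddy: loose open wooden caddy, 162 (x) x 58 (y) x 45 mm high, 0.35 kg, on the clamp's waxed bed (slides along it at about 1 to 2 N), long side against the far jaw. Origin: centre of its underside, z up. Three square cells in a row along its x, 46 x 46 mm inside, walls 6 mm, floor 6 mm
- cell_a (a point): middle of the inner floor of one end cell (caddy x -52 mm)
- cell_b (a point): middle of the inner floor of the middle cell
- cell_c (a point): middle of the inner floor of the other end cell (caddy x +52 mm)
- jar_1: clear spice jar with dark brown cap, 41 mm across, 105 mm high, 0.11 kg, standing in one of the cells; origin at the centre of its underside
- jar_2: spice jar like jar_1, 41 mm across, 105 mm high, standing in another cell; origin at the centre of its underside
- spare_jar: the spare: green spice jar with black cap, 41 mm across, 105 mm high, 0.11 kg, standing alone on the worktop in front of the sink; origin at the centre of its underside
- mug: white mug, 60 x 87 x 50 mm, bystander
- garlic: garlic bulb, 50 mm, bystander
- dropper_bottle: brown dropper bottle, 33 mm across, 102 mm high, bystander
- candle: tealight in a tin cup, 38 mm across, 16 mm high, bystander
Things that resemble listed ones, but are neither listed nor needed, are in the scene too. What is shaped like the jar_1 but purple is not meant.

How it is judged (in metres and radians):
On the way, in this order (a step that is already met when the one before it is completed fails the run):
1. the spare jar stands upright on the floor of the empty cell, let go, the other two jars still in theirs ((distance between jar_1 and cell_a below 0.008 m or distance between jar_1 and cell_b below 0.008 m or distance between jar_1 and cell_c below 0.008 m) and angle between each of jar_1, jar_2, spare_jar's own z axis and vertical below 0.1 rad and (distance between jar_2 and cell_a below 0.008 m or distance between jar_2 and cell_b below 0.008 m or distance between jar_2 and cell_c below 0.008 m) and (distance between spare_jar and cell_a below 0.008 m or distance between spare_jar and cell_b below 0.008 m or distance between spare_jar and cell_c below 0.008 m) and contact force between the fingers and spare_jar below 0.1 N), for 0.2 s.
2. the pad touches the caddy, worked by the trigger (contact force between pad_face and caddy above 0.5 N and contact force between the arm and caddy below 0.5 N and value of joint trigger above 0.02 rad), for 0.1 s.
At the end, for the whole second after the job is handed in: Finishes holding: fingers press the trigger (over 1 N, 0.04 rad or more in), pad presses the caddy with 3 to 13.5 N (plunger 3 to 13 mm in) onto the far jaw (over 0.5 N), caddy at rest; robot touches neither caddy nor jars; all three jars upright, each within 8 mm of a cell's floor middle (all of step 1 and contact force between pad_face and caddy between 3 and 13.5 N and value of joint plunger between 0.003 and 0.013 m and contact force between anvil and caddy above 0.5 N and value of joint trigger above 0.04 rad and contact force between the fingers and trigger_blade above 1 N and linear speed of caddy below 0.01 m/s and contact force between the arm and caddy below 0.5 N and contact force between the fingers and jar_1 below 0.1 N and contact force between the fingers and jar_2 below 0.1 N); the arm keeps its last pose, push and grip.
It fails at once if the caddy is crushed: the plunger goes in more than 14.5 mm or the pad presses with more than 25 N (value of joint plunger above 0.0145 m or contact force between pad_face and caddy above 25 N).
It fails at once if the robot pushes the bar, jaw block or pad directly (over 3 N) (contact force between any of the fingers, the arm and ratchet_bar above 3 N).
It fails at once if a bystander is moved more than 30 mm (distance of any of mug, garlic, dropper_bottle, candle from where it was at the start of the episode above 0.03 m).
It fails at once if a jar or the caddy is tipped over (more than 0.5 rad) (angle between any of jar_1, jar_2, spare_jar, caddy's own z axis and vertical above 0.5 rad).
It also fails if it takes over 61 s, if anything falls off the work surface, if the arm or the gripper's body presses on something with over 40 N, if the wrist force passes 120 N, or if a joint passes its speed limit or range.

## Working session

There is one attempt and no reset: what is moved stays moved. The work goes in short steps, Python scripts to look and compute and a tool call to move; the robot and the scene stay as the last step left them, time stands still between calls to the robot, and variables do not carry over. Pictures are saved under pics/ and viewed, at most 10 in all, crops included, and the job is handed in when it is done.

Besides the shell and the picture viewer there is one more tool, called after ">>>" as a command line: name --argument value ..., lists and objects as JSON in quotes. move_arm: Moves the arm, as the interface text tells. Its arguments: {"type":"object","properties":{"motion":{"type":"array"},"squeeze":{"type":"number"}},"required":["motion"]}

```bash
mkdir -p pics; cat > h.py <<'E'
import numpy as np, cv2
from workcell import arm, vision, job
def snap(n,f):
    im=vision.snapshot(n); cv2.imwrite(f,cv2.cvtColor(im,cv2.COLOR_RGB2BGR)); return im
def ray(c,u,v):
    f=200/np.tan(np.radians(c['fov_y'])/2); E=np.array(c['extrinsics'])
    R=E[:3,:3]; o=-R.T@E[:3,3]; d=R.T@np.array([(u-c['cx'])/f,(v-c['cy'])/f,1]); return o,d
def onz(c,u,v,z):
    o,d=ray(c,u,v); return o+d*(z-o[2])/d[2]
def proj(c,p):
    f=200/np.tan(np.radians(c['fov_y'])/2); E=np.array(c['extrinsics'])
    q=E[:3,:3]@np.array(p)+E[:3,3]; return f*q[0]/q[2]+c['cx'],f*q[1]/q[2]+c['cy']
E
python3 - <<'E'
from h import *
a=snap('top','pics/t.png');b=snap('side','pics/s.png')
for n in('top','side','wrist'):
    c=vision.get_calibration(n);print(n,c['fov_y'],c['cx'],c['cy'],np.round(c['extrinsics'],3).tolist())
print(arm.state())
E
```

```text
top 53.08775631089599 327.0764197989378 196.6326763368184 [[0.021, -1.0, 0.011, -0.109], [-0.99, -0.023, -0.136, 0.52], [0.136, -0.008, -0.991, 1.171], [0.0, 0.0, 0.0, 1.0]]
side 53.82070346189286 322.02983620933696 194.23978562382678 [[-0.976, -0.218, -0.011, 0.502], [-0.126, 0.604, -0.787, 0.218], [0.179, -0.767, -0.617, 1.067], [0.0, 0.0, 0.0, 1.0]]
wrist 69.22326249671949 319.7995568781498 197.80934497614118 [[0.337, 0.941, -0.002, -0.549], [0.894, -0.32, 0.315, -0.042], [0.296, -0.108, -0.949, 0.38], [0.0, 0.0, 0.0, 1.0]]
{'time': 0.1, 'joint_positions': array([ 7.03015978e+01,  5.00829078e+00,  1.00386425e+01,  9.50996347e+01,
       -1.01951169e-03,  9.00010372e+01]), 'joint_vel': array([-0.01213507, -0.10252537,  0.13890091,  0.16356667,  0.03436318,
        0.01194439]), 'effort': array([ 1.44635873e-03, -5.21562374e+01,  4.65653265e+01,  1.60104653e-02,
        1.40268407e-04,  8.01709461e-06]), 'eef_pos': array([0.18535098, 0.5176995 , 0.30324748]), 'orientation': array([-1.79930717e+02,  1.02076520e-03,  1.60300562e+02]), 'ft_force': array([-0.09819644, -0.33995054,  0.37468806]), 'torque': array([-0.0175168 , -0.00418646, -0.00634137]), 'finger_force': 0.0, 'gripper_width': 0.08569770409785583}
```

View pics/t.png

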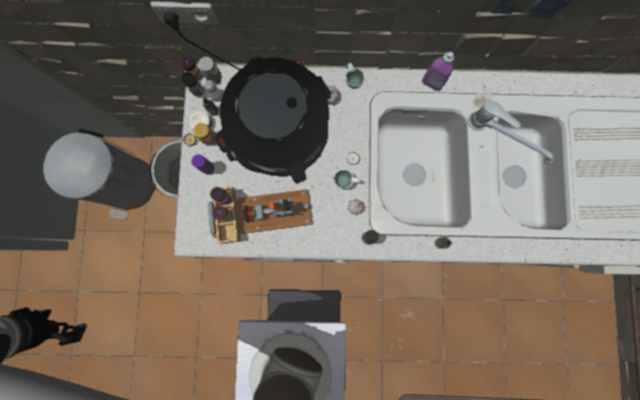

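View pics/s.png

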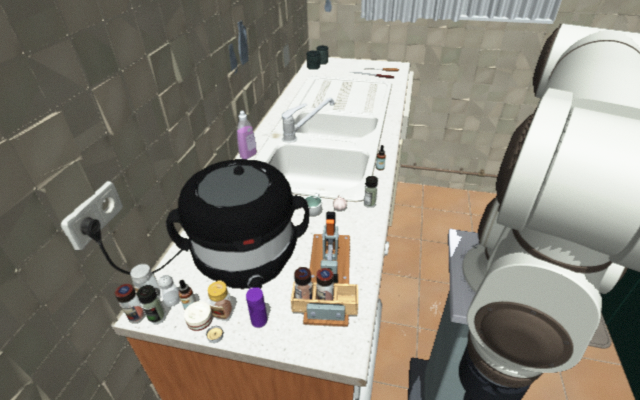

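The top view shows the clamp at about (277,212), the caddy at (224,215) with its empty cell at the robot side (228,232), and the spare jar at (371,237).

In the side view the same things are at (330,260) for the clamp, (325,298) for the caddy with the empty cell at (343,296), and (371,190) for the spare jar.

Candidates for the spare jar:
- **Jar at (371,237) top:** dark cap, green body in front of the sink. This fits the description.
- **Dropper bottle at (443,242) top:** ruled out.
- **Dark-capped jars at (190,80) top, (150,300) side:** ruled out, they stand in the corner group.
- **Purple jar at (203,163):** ruled out by the task.

Next is one close crop to check the choice.

```bash
python3 - <<'E'
import cv2,numpy as np
t=cv2.imread('pics/t.png');s=cv2.imread('pics/s.png')
a=cv2.resize(t[180:255,195:395],None,fx=4,fy=4,interpolation=cv2.INTER_CUBIC)
b=cv2.resize(s[200:330,280:370],None,fx=2.2,fy=2.2,interpolation=cv2.INTER_CUBIC)
d=cv2.resize(s[165:225,330:400],None,fx=4,fy=4,interpolation=cv2.INTER_CUBIC)
o=np.zeros((600,800,3),np.uint8);o[:300,:800]=a;o[300:300+b.shape[0],:b.shape[1]]=b;o[300:540,300:580]=d
cv2.imwrite('pics/c1.png',o)
E
```

```text
(no output)
```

View pics/c1.png

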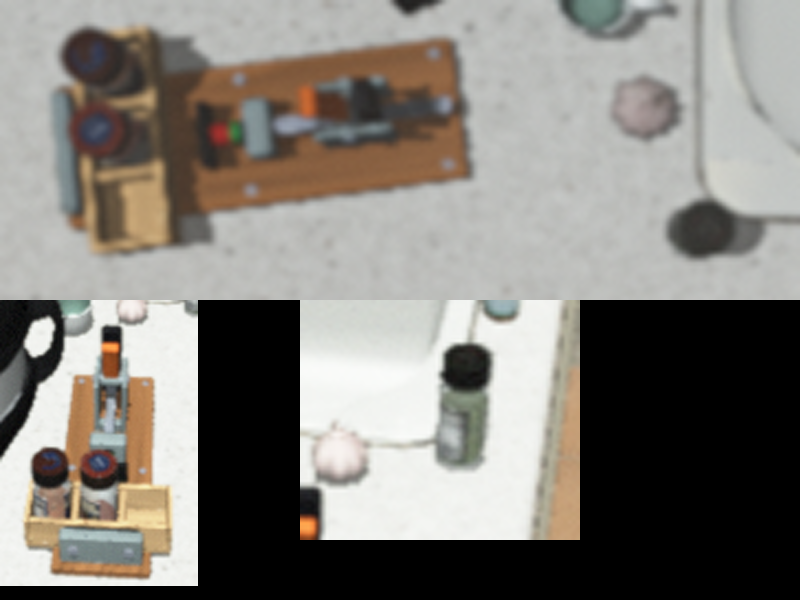

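The crop confirms the choice: a green jar with a black cap, cap centre at top px (370.5,237). The bed corners, caddy rim and caps are clear in the top view, and the clamp's y axis points left and slightly down.

```bash
python3 - <<'E'
from h import *
c=vision.get_calibration('top')
def P(x,y,z): return np.round(onz(c,195+x/4,180+y/4,z)*1000,1)
for n,x,y,z in [('spare cap',702,228,.105),('bedA',455,38,.015),('bedB',470,178,.015),('scr1',238,78,.015),('scr2',251,189,.015),('scr3',433,53,.015),('scr4',448,163,.015),
 ('rim rob L',95,250,.06),('rim rob R',175,243,.06),('rim far R',157,28,.06),('cap1',95,57,.126),('cap2',98,130,.126),('empty inner top',134,172,.06),('empty bottom',130,242,.06),('grip top',365,98,.155),('padface',208,135,.04),('orange',308,100,.155),('garlic',645,107,.025),('mug',600,5,.05)]:
    print(n,P(x,y,z))
s=vision.get_calibration('side')
print(onz(s,330+167/4,165+60/4,.095), onz(s,330+162/4,165+163/4,.0))
E
```

```text
spare cap [ 400.8 -221.7  105. ]
bedA [545.6 -41.4  15. ]
bedB [438.3 -55.7  15. ]
scr1 [510.8 123.6  15. ]
scr2 [426.3 109.9  15. ]
scr3 [533.6 -24.8  15. ]
scr4 [449.3 -38.7  15. ]
rim rob L [377.1 213.5  60. ]
rim rob R [383.4 155.9  60. ]
rim far R [541.1 177.3  60. ]
cap1 [509.3 204.3 126. ]
cap2 [458.5 199.3 126. ]
empty inner top [434.3 188.4  60. ]
empty bottom [383.5 188.6  60. ]
grip top [481.5  13.  155. ]
padface [464.4 139.7  40. ]
orange [479.3  51.4 155. ]
garlic [ 494.4 -187.3   25. ]
mug [ 567.7 -150.6   50. ]
[ 0.40232038 -0.22819424  0.095     ] [ 0.39849484 -0.21466533  0.        ]
```

>>> move_arm --motion '[{"translation":[25,-42,0],"rotation":[0,0,0.1],"gripper":1},{"translation":[25,-42,0],"rotation":[0,0,0.1],"gripper":1},{"translation":[25,-42,0],"rotation":[0,0,0.1],"gripper":1},{"translation":[25,-42,0],"rotation":[0,0,0.1],"gripper":1},{"translation":[25,-42,0],"rotation":[0,0,0.09],"gripper":1}]'

```text
time: 0.6
eef_pos: [0.3108, 0.306, 0.3036]
orientation: [-180.0, -0.0, -171.4]
ft_force: [0.6, 0.1, 1.1]
gripper_width: 0.0852
finger_force: 0.0
```

```bash
python3 -c "
from h import *
s=arm.state();print(s['joint_positions'],s['eef_pos'],s['orientation'],s['time'])"
```

```text
[ 4.45627306e+01 -1.04850036e+01 -4.80994260e+00  9.56851021e+01
 -5.37207415e-03  3.59200453e+01] [0.3107817  0.30604594 0.30361086] [-1.79989759e+02 -4.98010695e-03 -1.71357315e+02] 0.6
```

>>> move_arm --motion '[{"translation":[33,-38,0],"rotation":[0,0,0],"gripper":1},{"translation":[33,-38,0],"rotation":[0,0,0],"gripper":1},{"translation":[33,-41,0],"rotation":[0,0,0],"gripper":1},{"translation":[0,0,0],"rotation":[0,0,0],"gripper":1}]'

```text
time: 1.0
eef_pos: [0.4099, 0.1891, 0.3033]
orientation: [-179.9, -0.0, -172.0]
ft_force: [-1.4, 0.1, -0.1]
gripper_width: 0.0851
finger_force: 0.0
```

```bash
python3 - <<'E'
from h import *
import pickle
c=vision.get_calibration('wrist');pickle.dump(c,open('w1.pkl','wb'))
print(arm.state()['eef_pos'],arm.state()['orientation'])
im=snap('wrist','pics/w1.png')
for p in [(.409,.189,.06),(.46,.196,.06),(.401,-.222,.105)]: print(proj(c,p))
E
```

```text
[0.40986846 0.18914861 0.30333352] [-1.79926242e+02 -1.42790639e-02 -1.72003838e+02]
(np.float64(320.45908427441736), np.float64(177.02101706887487))
(np.float64(320.3027960694951), np.float64(219.8744240029789))
(np.float64(-132.29241756181068), np.float64(118.7286808998485))
```

View pics/w1.png

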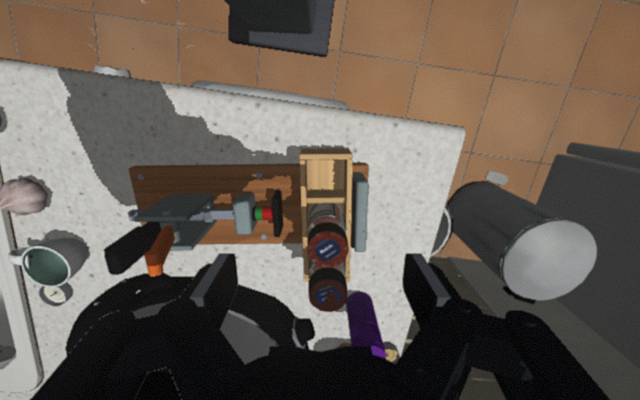

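The wrist view shows the empty cell's opening at about (325,176), the plunger at (264,213) and the jar caps at (327,246) and (327,290). I'll measure the rim by colour.

```bash
python3 - <<'E'
from h import *
import pickle
c=pickle.load(open('w1.pkl','rb'))
im=cv2.imread('pics/w1.png');hsv=cv2.cvtColor(im,cv2.COLOR_BGR2HSV)
o=cv2.resize(im[140:270,225:385],None,fx=5,fy=4.6,interpolation=cv2.INTER_CUBIC)[:598]
cv2.imwrite('pics/c2.png',o)
print(hsv[175,295:358].tolist()); print([hsv[v,325].tolist() for v in range(142,210,2)])
E
```

```text
[[13, 143, 68], [14, 137, 67], [11, 120, 72], [11, 120, 70], [15, 120, 68], [16, 111, 85], [17, 104, 98], [17, 105, 100], [15, 102, 100], [14, 106, 96], [18, 98, 73], [17, 103, 99], [15, 111, 159], [17, 109, 178], [16, 105, 180], [17, 104, 184], [17, 109, 183], [17, 104, 191], [17, 104, 196], [17, 105, 199], [18, 106, 198], [18, 101, 201], [17, 105, 200], [18, 106, 192], [17, 106, 187], [17, 109, 188], [17, 109, 194], [17, 106, 197], [17, 103, 198], [18, 106, 192], [16, 108, 192], [17, 107, 193], [18, 105, 197], [17, 103, 200], [18, 103, 206], [17, 103, 207], [17, 105, 207], [17, 105, 200], [17, 111, 158], [16, 103, 114], [16, 114, 94], [16, 102, 100], [18, 106, 99], [17, 105, 95], [16, 96, 98], [18, 104, 101], [17, 103, 102], [16, 102, 100], [16, 99, 95], [18, 94, 79], [15, 80, 64], [15, 101, 93], [17, 107, 171], [18, 106, 197], [18, 103, 194], [17, 105, 185], [18, 100, 184], [17, 101, 131], [21, 49, 67], [96, 25, 52], [96, 22, 57], [68, 18, 57], [60, 13, 57]]
[[17, 9, 203], [30, 7, 187], [30, 15, 101], [18, 61, 83], [20, 103, 72], [16, 79, 68], [16, 105, 156], [17, 103, 195], [17, 106, 187], [17, 104, 181], [17, 103, 195], [18, 103, 196], [17, 101, 196], [17, 105, 192], [17, 107, 193], [17, 108, 192], [18, 101, 194], [17, 104, 193], [17, 105, 191], [17, 108, 192], [17, 107, 191], [17, 101, 194], [17, 105, 190], [16, 104, 189], [18, 107, 81], [14, 104, 71], [16, 101, 71], [17, 100, 74], [17, 108, 168], [17, 106, 195], [17, 103, 154], [21, 24, 75], [21, 30, 85], [25, 20, 78]]
```

View pics/c2.png

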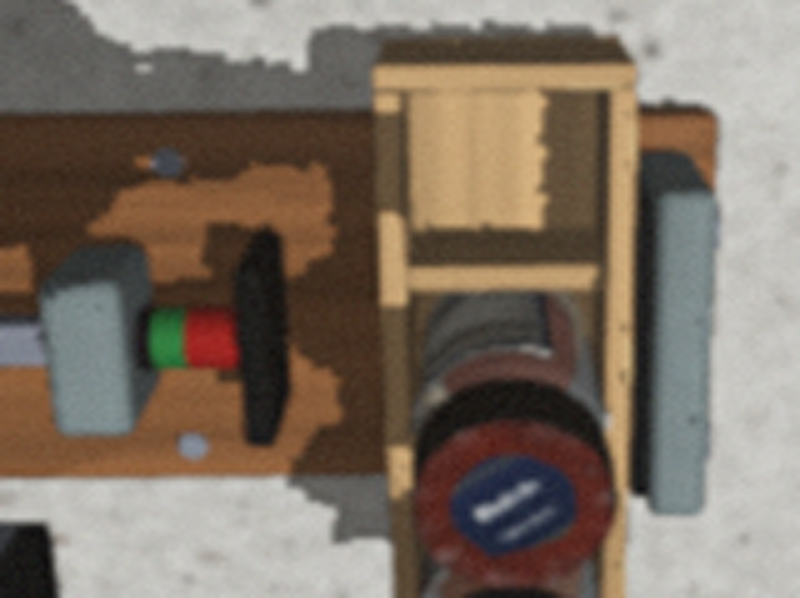

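```bash
python3 - <<'E'
from h import *
import pickle
c=pickle.load(open('w1.pkl','rb'))
P=lambda x,y,z:np.round(onz(c,225+x/5,140+y/4.6,z)*1000,1)
for n,x,y,z in [('oL',374,66,.06),('oR',636,64,.06),('iL',400,89,.06),('iR',609,89,.06),('dL',408,265,.06),('dR',602,264,.06),('wallL@495',391,495,.06),('wallR@597',624,597,.06),('cap2',512,498,.126),('scrA',168,162,.015),('scrB',193,445,.015),('padT',265,235,.05),('padfront',287,335,.05),('anvilR T',655,180,.06),('anvil B',655,495,.06),('pot',-5,0,0)]: print(n,P(x,y,z))
E
```

```text
oL [387.1 163.3  60. ]
oR [378.7 219.5  60. ]
iL [391.7 169.5  60. ]
iR [385.4 214.7  60. ]
dL [435.1 176.7  60. ]
dR [428.7 220.4  60. ]
wallL@495 [498.7 180.6  60. ]
wallR@597 [521.1 241.5  60. ]
cap2 [460.7 203.  126. ]
scrA [428.9 112.5  15. ]
scrB [514.  125.5  15. ]
padT [435.1 142.7  50. ]
padfront [461.4 150.5  50. ]
anvilR T [405.9 228.5  60. ]
anvil B [489.8 243.7  60. ]
pot [393.1  62.8   0. ]
```

>>> move_arm --motion '[{"translation":[-1,-45,0],"rotation":[0,0,0],"gripper":1},{"translation":[-1,-45,0],"rotation":[0,0,0],"gripper":1},{"translation":[-1,-45,0],"rotation":[0,0,0],"gripper":1},{"translation":[-1,-45,0],"rotation":[0,0,0],"gripper":1},{"translation":[-1,-45,0],"rotation":[0,0,0],"gripper":1},{"translation":[-1,-45,0],"rotation":[0,0,0],"gripper":1},{"translation":[-1,-45,0],"rotation":[0,0,0],"gripper":1},{"translation":[-1,-45,0],"rotation":[0,0,0],"gripper":1},{"translation":[-1,-50,0],"rotation":[0,0,0],"gripper":1},{"translation":[0,0,0],"rotation":[0,0,0],"gripper":1},{"translation":[0,0,0],"rotation":[0,0,0],"gripper":1}]'

```text
time: 2.15
eef_pos: [0.3983, -0.2167, 0.3034]
orientation: [179.9, -0.0, -171.7]
ft_force: [-0.1, 0.8, 0.4]
gripper_width: 0.0853
finger_force: 0.0
```

```bash
python3 - <<'E'
from h import *
c=vision.get_calibration('wrist')
s=arm.state();print(s['eef_pos'],s['orientation'],s['joint_positions'])
im=snap('wrist','pics/w2.png')
print(proj(c,(.401,-.222,.105)))
E
```

```text
[ 0.39826849 -0.21667979  0.30344128] [ 1.79942457e+02 -4.32140026e-02 -1.71708979e+02] [-2.85580338e+01 -8.12274692e+00 -2.77942164e+00  9.54124152e+01
  2.01314877e-02 -3.68490453e+01]
(np.float64(314.16793744590575), np.float64(191.39374541117533))
```

View pics/w2.png

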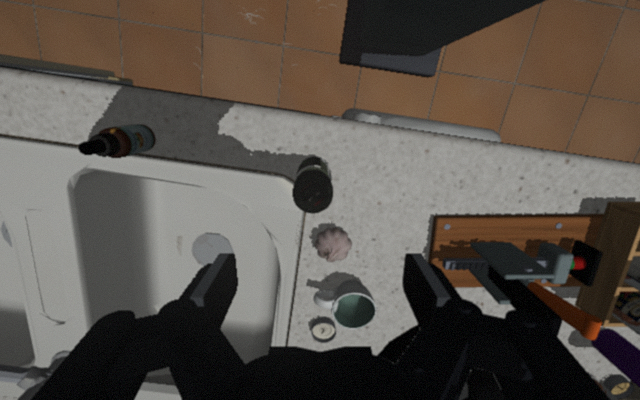

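The spare jar's cap is at about (314,188), the garlic at (332,243), and the dropper at (125,140). I'll refine the cap with a dark mask.

```bash
python3 - <<'E'
from h import *
c=vision.get_calibration('wrist')
im=cv2.imread('pics/w2.png');g=im[150:225,285:345].max(2)
m=(g<58).astype(np.uint8);n,l,st,ce=cv2.connectedComponentsWithStats(m)
k=1+st[1:,4].argmax();print(st[k]+[285,150,0,0,0])
pts=np.argwhere(l==k)[:,::-1].astype(np.float32);h=cv2.convexHull(pts)
print('\n'.join(''.join('#' if l[v,u]==k else '.' for u in range(60)) for v in range(0,75,2)))
(u,v),r=cv2.minEnclosingCircle(pts);print(u+285,v+150,r)
for uv in [(314.0,188)]: print(onz(c,*uv,.105))
E
```

```text
[ 285  156   48   57 1652]
............................................................
............................................................
............................................................
...........................###..............................
.....................##############.........................
..................##################........................
.................#####################......................
...............#########################....................
..............#########.............#####...................
.............#####.....######..#....#####...................
.............##....##################..###..................
............#...########################....................
..............############################..................
##..........################################................
...###.....##################################...............
......###.####################################..............
.........#####################################..............
.........###########################
[... 638 characters left out ...]
..........##############################.................
................########################....................
..................###################.......................
.........................######.............................
............................................................
............................................................
............................................................
............................................................
............................................................
............................................................
311.65398597717285 184.05082321166992 28.14885139465332
[ 0.39794596 -0.22185521  0.105     ]
```

```bash
python3 - <<'E'
from h import *
c=vision.get_calibration('wrist')
print(onz(c,312.7,192.5,.105),onz(c,332.7,192.5,.105))
E
```

```text
[ 0.40263077 -0.222469    0.105     ] [ 0.39980779 -0.20328127  0.105     ]
```

>>> move_arm --motion '[{"translation":[2,-3,-30],"rotation":[0,0,0],"gripper":1},{"translation":[2,-3,-40],"rotation":[0,0,0],"gripper":1},{"translation":[0,0,-40],"rotation":[0,0,0],"gripper":1},{"translation":[0,0,-35],"rotation":[0,0,0],"gripper":1},{"translation":[0,0,-20],"rotation":[0,0,0],"gripper":1},{"translation":[0,0,-10],"rotation":[0,0,0],"gripper":1},{"translation":[0,0,0],"rotation":[0,0,0],"gripper":1},{"translation":[0,0,0],"rotation":[0,0,0],"gripper":-1},{"translation":[0,0,0],"rotation":[0,0,0],"gripper":-1},{"translation":[0,0,0],"rotation":[0,0,0],"gripper":-1},{"translation":[0,0,0],"rotation":[0,0,0],"gripper":-1},{"translation":[0,0,0],"rotation":[0,0,0],"gripper":-1},{"translation":[0,0,0],"rotation":[0,0,0],"gripper":-1}]' --squeeze 30

```text
time: 3.5
eef_pos: [0.4028, -0.2229, 0.13]
orientation: [-179.9, 0.1, -171.6]
ft_force: [-0.4, 0.0, 6.6]
gripper_width: 0.0405
finger_force: 29.7
```

>>> move_arm --motion '[{"translation":[0,0,15],"rotation":[0,0,0],"gripper":-1},{"translation":[0,0,45],"rotation":[0,0,0],"gripper":-1},{"translation":[1,25,45],"rotation":[0,0,0],"gripper":-1},{"translation":[1,45,25],"rotation":[0,0,0],"gripper":-1},{"translation":[1,45,0],"rotation":[0,0,0],"gripper":-1},{"translation":[1,45,0],"rotation":[0,0,0],"gripper":-1},{"translation":[1,45,0],"rotation":[0,0,0],"gripper":-1},{"translation":[1,45,0],"rotation":[0,0,0],"gripper":-1},{"translation":[1,45,0],"rotation":[0,0,0],"gripper":-1},{"translation":[0,45,0],"rotation":[0,0,0],"gripper":-1},{"translation":[0,40,0],"rotation":[0,0,0],"gripper":-1},{"translation":[0,30,0],"rotation":[0,0,0],"gripper":-1},{"translation":[0,8,0],"rotation":[0,0,0],"gripper":-1},{"translation":[0,0,0],"rotation":[0,0,0],"gripper":-1},{"translation":[0,0,0],"rotation":[0,0,0],"gripper":-1}]'

```text
time: 5.0
eef_pos: [0.4092, 0.1927, 0.2573]
orientation: [-180.0, 0.0, -171.6]
ft_force: [0.0, 0.7, -0.6]
gripper_width: 0.0402
finger_force: 30.9
```

```bash
python3 - <<'E'
from h import *
c=vision.get_calibration('wrist')
s=arm.state();print(s['eef_pos'],s['orientation'],s['joint_positions'],s['time'])
im=snap('wrist','pics/w3.png');sd=snap('side','pics/s3.png')
a=cv2.resize(cv2.imread('pics/w3.png')[90:340,200:440],None,fx=2.2,fy=2.2,interpolation=cv2.INTER_CUBIC)[:,:470]
b=cv2.resize(cv2.imread('pics/s3.png')[190:340,280:380],None,fx=3.2,fy=3.2,interpolation=cv2.INTER_CUBIC)
o=np.zeros((560,800,3),np.uint8);o[:a.shape[0],:a.shape[1]]=a;o[:b.shape[0],480:480+b.shape[1]]=b
cv2.imwrite('pics/c3.png',o)
E
```

```text
[0.40923106 0.19269867 0.25727954] [-1.79982755e+02  2.58243627e-03 -1.71630553e+02] [ 2.52229035e+01 -9.07121646e+00 -8.73611106e+00  9.03376337e+01
 -1.72531001e-02  1.68534575e+01] 5.0
```

View pics/c3.png

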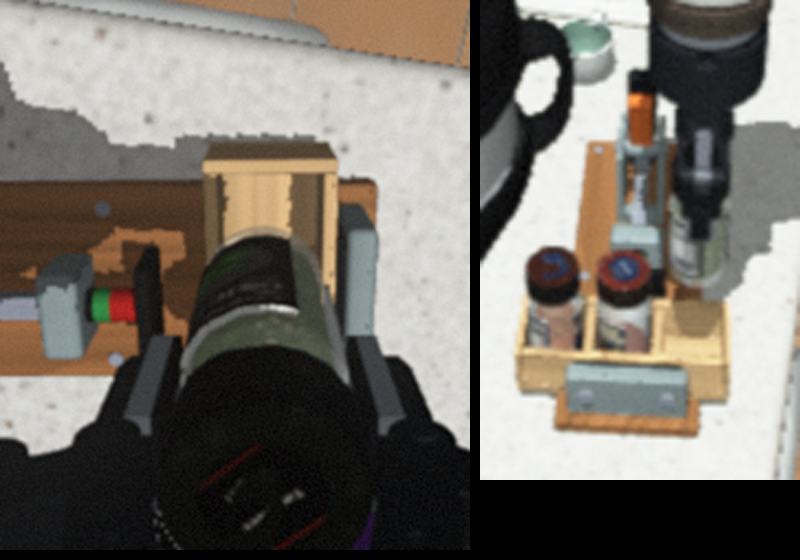

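The wrist crop shows the jar upright in the fingers, with its base arc topmost at crop (268,230). The caddy's near rim runs from (203,160) to (338,160), and the side view shows the jar vertical behind the caddy's empty cell.

```bash
python3 - <<'E'
from h import *
c=vision.get_calibration('wrist')
P=lambda x,y,z:np.round(onz(c,200+x/2.2,90+y/2.2,z)*1000,1)
for n,x,y,z in [('oL',203,162,.06),('oR',338,161,.06),('iL',219,173,.06),('iR',323,173,.06),('base top',268,229,.127),('base left',211,258,.127),('base right',326,260,.127)]: print(n,P(x,y,z))
r=.0205;t=np.linspace(0,2*np.pi,12,endpoint=False)
for k in t: 
    u,v=proj(c,(.4095+r*np.cos(k),.1927+r*np.sin(k),.127)); print(round((u-200)*2.2),round((v-90)*2.2),end=' | ')
E
```

```text
oL [388.  162.8  60. ]
oR [379.4 219.4  60. ]
iL [391.8 170.1  60. ]
iR [385.4 214.   60. ]
base top [392.6 190.9 127. ]
base left [405.4 173.6 127. ]
base right [400.5 211.7 127. ]
257 331 | 288 328 | 313 311 | 326 285 | 323 256 | 304 232 | 275 219 | 243 223 | 217 241 | 205 269 | 210 298 | 229 320 |
```

>>> move_arm --motion '[{"translation":[1,2.6,-20],"rotation":[0,0,0],"gripper":-1},{"translation":[0,0,-25],"rotation":[0,0,0],"gripper":-1},{"translation":[0,0,-15],"rotation":[0,0,0],"gripper":-1},{"translation":[0,0,-6],"rotation":[0,0,0],"gripper":-1},{"translation":[0,0,-6],"rotation":[0,0,0],"gripper":-1},{"translation":[0,0,0],"rotation":[0,0,0],"gripper":-1},{"translation":[0,0,0],"rotation":[0,0,0],"gripper":-1}]'

```text
time: 5.8
eef_pos: [0.4105, 0.196, 0.1856]
orientation: [180.0, 0.1, -171.6]
ft_force: [-0.1, -0.2, -0.3]
gripper_width: 0.0397
finger_force: 30.9
```

>>> move_arm --motion '[{"translation":[0,0,-6],"rotation":[0,0,0],"gripper":-1},{"translation":[0,0,-6],"rotation":[0,0,0],"gripper":-1},{"translation":[0,0,-6],"rotation":[0,0,0],"gripper":-1},{"translation":[0,0,-6],"rotation":[0,0,0],"gripper":-1},{"translation":[0,0,-6],"rotation":[0,0,0],"gripper":-1},{"translation":[0,0,0],"rotation":[0,0,0],"gripper":-1},{"translation":[0,0,0],"rotation":[0,0,0],"gripper":-1}]'

```text
time: 6.5
eef_pos: [0.4102, 0.1959, 0.1548]
orientation: [-180.0, -0.0, -171.6]
ft_force: [0.8, 0.4, -1.5]
gripper_width: 0.04
finger_force: 30.9
```

>>> move_arm --motion '[{"translation":[0,0,-3],"rotation":[0,0,0],"gripper":-1},{"translation":[0,0,-1],"rotation":[0,0,0],"gripper":-1},{"translation":[0,0,0],"rotation":[0,0,0],"gripper":-1}]'

```text
time: 6.8
eef_pos: [0.4103, 0.196, 0.151]
orientation: [180.0, 0.0, -171.6]
ft_force: [-0.2, 0.3, 0.9]
gripper_width: 0.0401
finger_force: 30.9
```

>>> move_arm --motion '[{"translation":[0,0,0],"rotation":[0,0,0],"gripper":0.5},{"translation":[0,0,0],"rotation":[0,0,0],"gripper":1},{"translation":[0,0,0],"rotation":[0,0,0],"gripper":1},{"translation":[0,0,0],"rotation":[0,0,0],"gripper":1},{"translation":[0,0,0],"rotation":[0,0,0],"gripper":1},{"translation":[0,0,20],"rotation":[0,0,0],"gripper":1},{"translation":[0,0,40],"rotation":[0,0,0],"gripper":1},{"translation":[0,0,45],"rotation":[0,0,0],"gripper":1},{"translation":[0,0,45],"rotation":[0,0,0],"gripper":1},{"translation":[0,0,0],"rotation":[0,0,0],"gripper":1}]'

```text
time: 7.8
eef_pos: [0.4112, 0.1964, 0.3069]
orientation: [179.9, 0.5, -171.6]
ft_force: [0.2, -0.1, 0.3]
gripper_width: 0.0853
finger_force: 0.0
```

```bash
python3 - <<'E'
from h import *
c=vision.get_calibration('wrist')
s=arm.state();print(s['eef_pos'],s['time'])
im=snap('wrist','pics/w4.png');sd=snap('side','pics/s4.png')
print(proj(c,(.411,.1955,.126)))
a=cv2.resize(cv2.imread('pics/w4.png')[130:330,120:440],None,fx=1.6,fy=1.6,interpolation=cv2.INTER_CUBIC)
b=cv2.resize(cv2.imread('pics/s4.png')[190:340,290:370],None,fx=3.4,fy=3.4,interpolation=cv2.INTER_CUBIC)
o=np.zeros((560,800,3),np.uint8);o[:a.shape[0],:a.shape[1]]=a;o[:b.shape[0],520:520+b.shape[1]]=b
cv2.imwrite('pics/c4.png',o)
E
```

```text
[0.41124796 0.19642296 0.30689429] 7.8
(np.float64(318.78663844305316), np.float64(192.92591551503796))
```

View pics/c4.png

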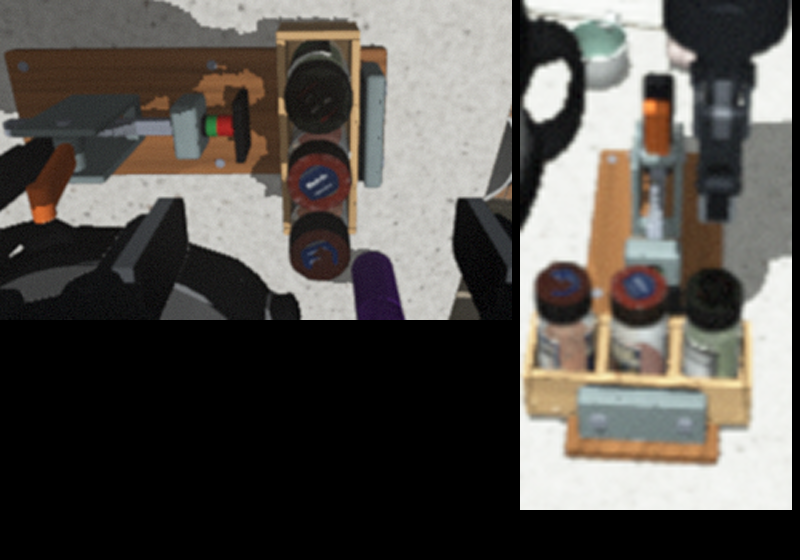

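All three jars stand upright in their cells. The wrist crop shows the spare cap at (318,85), the trigger at (55,180) and a pot handle at (285,305), so I'll check the pot's clearance and the grip's place.

```bash
python3 - <<'E'
from h import *
t=vision.get_calibration('top');s=vision.get_calibration('side');w=vision.get_calibration('wrist')
def tri(a,b):
    (o,d),(p,e)=a,b; d=d/np.linalg.norm(d);e=e/np.linalg.norm(e)
    k=np.linalg.lstsq(np.c_[d,-e],p-o,rcond=None)[0]; q1,q2=o+k[0]*d,p+k[1]*e; return np.round((q1+q2)/2*1000,1),round(np.linalg.norm(q1-q2)*1000,1)
print('handle',tri(ray(t,299,179),ray(s,255,282)))
# grip: side crop c1: grip top centre (111,333) scaled 2.2 from (280,200)-> ; orange top
print('grip top',tri(ray(t,195+365/4,180+90/4),ray(s,280+111/2.2,200+30/2.2)))
for u,v,z in [(195+365/4,180+98/4,.155)]: print(onz(t,u,v,z))
for z in(.1,.15,.2): print('pot rim',onz(t,275,173,z))
# spare cap check in wrist
print('spare cap',onz(w,120+319/1.6,130+92/1.6,.126))
# grip top per wrist estimate
E
```

```text
handle (array([ 674.3,   18.8, -187.6]), np.float64(122.2))
grip top (array([487.5,  14.1, 143.9]), np.float64(1.6))
[0.4815493  0.01299977 0.155     ]
pot rim [0.57821086 0.0536197  0.1       ]
pot rim [0.56847686 0.04737684 0.15      ]
pot rim [0.55874285 0.04113397 0.2       ]
spare cap [0.40270285 0.19427894 0.126     ]
```

>>> move_arm --motion '[{"translation":[10,-35,0],"rotation":[0,0,0],"gripper":1},{"translation":[10,-35,0],"rotation":[0,0,0],"gripper":1},{"translation":[10,-35,0],"rotation":[0,0,0],"gripper":1},{"translation":[10,-35,0],"rotation":[0,0,0],"gripper":1},{"translation":[10,-33,0],"rotation":[0,0,0],"gripper":1},{"translation":[0,0,0],"rotation":[0,0,0],"gripper":1},{"translation":[0,0,0],"rotation":[0,0,0],"gripper":1}]'

```text
time: 8.6
eef_pos: [0.46, 0.0224, 0.2995]
orientation: [180.0, -0.1, -171.7]
ft_force: [0.6, 0.3, -0.1]
gripper_width: 0.0854
finger_force: 0.0
```

```bash
python3 - <<'E'
from h import *
import pickle
c=vision.get_calibration('wrist');pickle.dump(c,open('w5.pkl','wb'))
s=arm.state();print(s['eef_pos'],s['orientation'],s['time'])
im=snap('wrist','pics/w5.png')
for p in [(.483,.013,.155),(.4804,.05,.155)]: print(proj(c,p))
E
```

```text
[0.45999012 0.02238527 0.29950539] [ 1.79976657e+02 -1.29473157e-01 -1.71734010e+02] 8.6
(np.float64(304.69735556489485), np.float64(234.04693280057162))
(np.float64(350.1286034216003), np.float64(237.10871368407743))
```

View pics/w5.png

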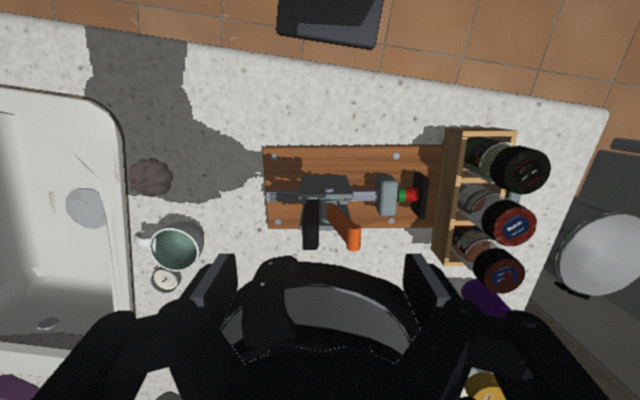

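The wrist view shows the black grip at about (311,225), its top ending near v 248, and the orange trigger's top at (354,245). The bed spans x 265–440, with the caddy to the right.

```bash
python3 - <<'E'
from h import *
import pickle
c=pickle.load(open('w5.pkl','rb'))
im=cv2.imread('pics/w5.png');hsv=cv2.cvtColor(im,cv2.COLOR_BGR2HSV)
for v in range(196,252,4): print(v,''.join('o' if (hsv[v,u,0]<12 and hsv[v,u,1]>190 and hsv[v,u,2]>70) else '#' if im[v,u].max()<50 else '.' for u in range(296,364)))
for n,u,v in [('gL',303,245),('gR',318.5,245),('gtop far',311,248.5),('gtop near',311,220)]: print(n,onz(c,u,v,.155)*1000)
for q in [(470.5,117),(467.6,114.7)]:
  for X in(-12,12):
    for Y in(-109,-95):
      p=np.array([q[0]+.989*X-.146*Y,q[1]+.146*X+.989*Y,155])/1000;print(q,X,Y,np.round(proj(c,p),1))
E
```

```text
196 ....................................................................
200 .........###############............................................
204 ........#################...........................................
208 .......#################........................#...................
212 .......#################............................................
216 ......##################.....................o......................
220 ......##################............................................
224 .....###################............................................
228 .......###############..............................o.........oo....
232 .......###############................................oooooooooo....
236 .......###############..............................oooooooooooo....
240 .......###############................................oooooooooo....
244 .......###############..............................o.ooooooooo.....
248 ........############.................................oooooooooo.....
gL [493.01734796  12.87754887 155.        ]
gR [491.18543399  25.50089049 155.        ]
gtop far [495.26016582  19.82413316 155.        ]
gtop near [470.05385633  16.41480278 155.        ]
(470.5, 117) -12 -109 [299.2 223.6]
(470.5, 117) -12 -95 [316.6 223.6]
(470.5, 117) 12 -109 [299.9 250.4]
(470.5, 117) 12 -95 [316.8 250.3]
(467.6, 114.7) -12 -109 [296.8 220. ]
(467.6, 114.7) -12 -95 [314.3 219.9]
(467.6, 114.7) 12 -109 [297.6 246.9]
(467.6, 114.7) 12 -95 [314.5 246.9]
```

>>> move_arm --motion '[{"translation":[12,1.5,0],"rotation":[0,0,0],"gripper":1},{"translation":[12,1.5,-20],"rotation":[0,0,0],"gripper":1},{"translation":[0,0,-30],"rotation":[0,0,0],"gripper":1},{"translation":[0,0,-30],"rotation":[0,0,0],"gripper":1},{"translation":[0,0,-20],"rotation":[0,0,0],"gripper":1},{"translation":[0,0,-19],"rotation":[0,0,0],"gripper":1},{"translation":[0,0,0],"rotation":[0,0,0],"gripper":1},{"translation":[0,0,0],"rotation":[0,0,0],"gripper":1}]'

```text
time: 9.45
eef_pos: [0.4845, 0.0267, 0.1821]
orientation: [180.0, -0.0, -171.5]
ft_force: [-0.2, 0.3, 0.7]
gripper_width: 0.0853
finger_force: 0.0
```

```bash
python3 - <<'E'
from h import *
s=arm.state();print(s['eef_pos'],s['time'],s['ft_force'])
snap('wrist','pics/w6.png')
a=cv2.imread('pics/w6.png')
cv2.imwrite('pics/c6.png',a)
E
```

```text
[0.48447592 0.02672637 0.18211244] 9.45 [-0.2447846   0.34695826  0.69693546]
```

View pics/c6.png

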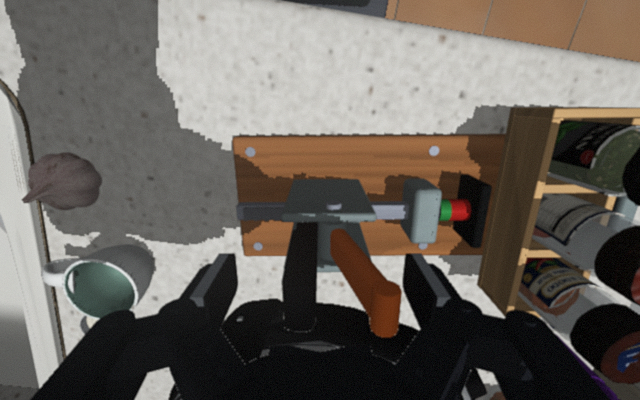

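The wrist view shows the fingers straddling the grip (300,280) and the trigger (385,310) with nothing touching. The plunger bands are visible at (445–470,210) and the pad at (475–490,210). The picture budget is used up, so from here I'll track the bands numerically.

```bash
cat > band.py <<'E'
from h import *
import sys
n=sys.argv[1]; snap('wrist','pics/%s.png'%n); im=cv2.imread('pics/%s.png'%n); h=cv2.cvtColor(im,cv2.COLOR_BGR2HSV).astype(int)
R=(slice(185,240),slice(380,600)); H=h[R]
red=((H[...,0]<6)|(H[...,0]>174))&(H[...,1]>170)&(H[...,2]>60); gr=(abs(H[...,0]-65)<20)&(H[...,1]>150)&(H[...,2]>40)
v0=int(np.median(np.argwhere(red)[:,0]))
s=''.join('R' if red[v0,i] else 'G' if gr[v0,i] else '#' if H[v0,i,2]<45 else 'w' if (8<H[v0,i,0]<22 and H[v0,i,1]>70) else 'b' if H[v0,i,1]<60 else '.' for i in range(0,220))
print(v0+185,s); print(arm.state()['gripper_width'],arm.state()['ft_force'],arm.state()['time'])
E
python3 band.py b0
```

```text
209 bbbbbbbbbbbbbbbbbbbbbbbbbbbbbbb#bbbbbbbbbbbbbbbbbbbbbbbbbbbbb.GGGGGGGG..RRRRRRRRRRRRRRRRRRR#################wwwwwwwwwwwwwwwwwwwwwwwwwwwwwwwwwwwwwwwwwwwwwwwwwwwbbbbbbbbbbbbbbbbbbbbbbbbbbbbb#######bbbbbbbbbbbbbbbbbbbbbbbbb
0.08502535229566457 [ 0.48466117  0.22878591 -0.44975894] 9.55
```

>>> move_arm --motion '[{"translation":[0,-1.5,0],"rotation":[0,0,0],"gripper":0.2},{"translation":[0,0,0],"rotation":[0,0,0],"gripper":-1},{"translation":[0,0,0],"rotation":[0,0,0],"gripper":-1},{"translation":[0,0,0],"rotation":[0,0,0],"gripper":-1},{"translation":[0,0,0],"rotation":[0,0,0],"gripper":-1},{"translation":[0,0,0],"rotation":[0,0,0],"gripper":-1},{"translation":[0,0,0],"rotation":[0,0,0],"gripper":-1}]' --squeeze 40

```text
time: 10.25
eef_pos: [0.4845, 0.0248, 0.1828]
orientation: [179.9, 0.1, -171.6]
ft_force: [-1.0, 1.9, 5.9]
gripper_width: 0.028
finger_force: 40.2
```

```bash
python3 band.py b1
```

```text
209 bbbbbbbbbbbbbbbbbbbbbbbbbbbbbbbbbbbb##bbbbbbbbbbbbbbbbbbbbbbbbbbbbb.GGGGGGGGG.wRRRRRRRRRRRRRRRRRR.#################wwwwwwwwwwwwwwwwwwwwwwwwwwwwwwwwwwwwwwwwwwwwwbbbbbbbbbbbbbbbbbbbbbbbbbbbbbbb######bbbbbbbbbbbbbbbbbbbbbbb
0.02777684503899116 [-1.31465883  3.93824319  5.08998083] 10.3
```

>>> move_arm --motion '[{"translation":[0,0,0],"rotation":[0,0,0],"gripper":1},{"translation":[0,0,0],"rotation":[0,0,0],"gripper":1},{"translation":[0,0,0],"rotation":[0,0,0],"gripper":1},{"translation":[0,0,0],"rotation":[0,0,0],"gripper":1},{"translation":[0,0,0],"rotation":[0,0,0],"gripper":1},{"translation":[0,0,0],"rotation":[0,0,0],"gripper":1},{"translation":[0,0,0],"rotation":[0,0,0],"gripper":0.2},{"translation":[0,0,0],"rotation":[0,0,0],"gripper":-1},{"translation":[0,0,0],"rotation":[0,0,0],"gripper":-1},{"translation":[0,0,0],"rotation":[0,0,0],"gripper":-1},{"translation":[0,0,0],"rotation":[0,0,0],"gripper":-1},{"translation":[0,0,0],"rotation":[0,0,0],"gripper":-1},{"translation":[0,0,0],"rotation":[0,0,0],"gripper":-1}]'

```text
time: 11.6
eef_pos: [0.4845, 0.0248, 0.1829]
orientation: [179.9, 0.1, -171.6]
ft_force: [-0.9, 1.2, 7.2]
gripper_width: 0.0273
finger_force: 41.1
```

```bash
python3 band.py b2
```

```text
209 bbbbbbbbbbbbbbbbbbbbbbbbbbbbbbbbbbbbbbbbbbbbbb####bbbbbbbbbbbbbbbbbbbbbbbbbbbb.GGGGGGGGG..RRRRRRRRRRRRRRRRRR##################wwwwwwwwwwwwwwwwwwwwwwwwwwwwwwwwww.bbbbbbbbbbbbbbbbbbbbbbbbbbbbb#######bbbbbbbbbbbbbbbbbbbbbbb
0.027799191605083626 [-1.91421322  0.59547385  6.86610227] 11.65
```

```bash
python3 - <<'E'
from h import *
c=vision.get_calibration('wrist')
for z in(.038,.056): 
    p=onz(c,505.5,209,z)*1000; print(z,p,'gap',(163+.147*(p[0]-387.5)-p[1])*.989)
print(onz(c,505.5,209,.056)-onz(c,495,209,.056))
E
```

```text
0.038 [463.62366992 169.96083278  38.        ] gap 4.182823883647298
0.056 [458.70930567 156.77295854  56.        ] gap 16.511166486572844
[-0.0011088   0.00752558  0.        ]
```

>>> move_arm --motion '[{"translation":[0,0,0],"rotation":[0,0,0],"gripper":1},{"translation":[0,0,0],"rotation":[0,0,0],"gripper":1},{"translation":[0,0,0],"rotation":[0,0,0],"gripper":1},{"translation":[0,0,0],"rotation":[0,0,0],"gripper":1},{"translation":[0,0,0],"rotation":[0,0,0],"gripper":1},{"translation":[0,0,0],"rotation":[0,0,0],"gripper":1}]'

```text
time: 12.25
eef_pos: [0.4843, 0.0244, 0.1819]
orientation: [-180.0, 0.0, -171.6]
ft_force: [0.6, -0.2, 0.4]
gripper_width: 0.0857
finger_force: 0.0
```

>>> move_arm --motion '[{"translation":[0,0,0],"rotation":[0,0,0],"gripper":0.2},{"translation":[0,0,0],"rotation":[0,0,0],"gripper":-1},{"translation":[0,0,0],"rotation":[0,0,0],"gripper":-1},{"translation":[0,0,0],"rotation":[0,0,0],"gripper":-1},{"translation":[0,0,0],"rotation":[0,0,0],"gripper":-1},{"translation":[0,0,0],"rotation":[0,0,0],"gripper":-1},{"translation":[0,0,0],"rotation":[0,0,0],"gripper":-1}]'

```text
time: 12.95
eef_pos: [0.4845, 0.0248, 0.1829]
orientation: [179.9, 0.1, -171.6]
ft_force: [-2.0, 0.3, 7.1]
gripper_width: 0.0272
finger_force: 41.1
```

```bash
python3 band.py b3
```

```text
209 bbbbbbbbbbbbbbbbbbbbbbbbbbbbbbbbbbbbbbbbbbbbbbbbbbbbbbbbbb#b#bbbbbbbbbbbbbbbbbbbbbbbbbbb..GGGGGGGG.wRRRRRRRRRRRRRRRRRR.##################wwwwwwwwwwwwwwwwwwwwwwwbbbbbbbbbbbbbbbbbbbbbbbbbbbbbb#######bbbbbbbbbbbbbbbbbbbbbbb
0.02769918761652198 [-0.75128682  0.71236342  6.99443932] 13.0
```

```bash
python3 - <<'E'
import cv2
for n,v in(('b0',209),('b3',209),('b3',190)):
    h=cv2.cvtColor(cv2.imread(f'pics/{n}.png'),cv2.COLOR_BGR2HSV); print(n,v,[tuple(map(int,h[v,u])) for u in range(486,546,2)])
E
```

```text
b0 209 [(0, 0, 28), (13, 156, 62), (13, 151, 64), (21, 115, 60), (17, 121, 61), (18, 114, 76), (16, 109, 63), (17, 117, 63), (19, 106, 58), (17, 111, 62), (16, 111, 60), (14, 106, 60), (17, 127, 58), (17, 127, 58), (18, 111, 55), (14, 107, 57), (14, 116, 55), (18, 112, 57), (19, 102, 60), (19, 114, 67), (17, 116, 64), (17, 116, 64), (16, 111, 85), (16, 115, 104), (16, 110, 102), (17, 114, 101), (17, 78, 85), (10, 10, 73), (30, 21, 73), (18, 17, 73)]
b3 209 [(1, 211, 162), (1, 214, 162), (0, 203, 167), (0, 207, 164), (1, 207, 159), (0, 215, 83), (179, 213, 48), (96, 159, 8), (42, 255, 5), (15, 46, 11), (138, 91, 14), (105, 32, 16), (90, 36, 14), (23, 73, 14), (60, 45, 17), (16, 135, 36), (16, 97, 58), (11, 107, 50), (17, 114, 56), (18, 108, 59), (19, 115, 60), (15, 115, 62), (15, 112, 64), (16, 111, 85), (16, 110, 100), (17, 116, 97), (16, 116, 97), (16, 44, 76), (35, 21, 73), (20, 11, 72)]
b3 190 [(165, 102, 10), (135, 32, 16), (40, 70, 11), (150, 36, 7), (0, 0, 5), (150, 85, 3), (90, 34, 15), (132, 213, 6), (120, 28, 9), (78, 142, 9), (18, 255, 5), (45, 51, 10), (30, 55, 14), (0, 0, 18), (90, 26, 20), (120, 23, 22), (100, 36, 21), (18, 92, 36), (13, 125, 55), (16, 112, 59), (17, 121, 57), (18, 111, 55), (14, 125, 61), (14, 99, 62), (16, 102, 60), (17, 120, 106), (18, 106, 192), (18, 108, 199), (17, 107, 201), (17, 104, 199)]
```

>>> move_arm --motion '[{"translation":[0,0,0],"rotation":[0,0,0],"gripper":1},{"translation":[0,0,0],"rotation":[0,0,0],"gripper":1},{"translation":[0,0,0],"rotation":[0,0,0],"gripper":1},{"translation":[0,0,0],"rotation":[0,0,0],"gripper":1},{"translation":[0,0,0],"rotation":[0,0,0],"gripper":1},{"translation":[0,0,0],"rotation":[0,0,0],"gripper":1}]'

```text
time: 13.6
eef_pos: [0.4843, 0.0244, 0.1819]
orientation: [-180.0, 0.0, -171.6]
ft_force: [-0.6, 0.7, -0.1]
gripper_width: 0.0855
finger_force: 0.0
```

>>> move_arm --motion '[{"translation":[0,0,0],"rotation":[0,0,0],"gripper":0.2},{"translation":[0,0,0],"rotation":[0,0,0],"gripper":-1},{"translation":[0,0,0],"rotation":[0,0,0],"gripper":-1},{"translation":[0,0,0],"rotation":[0,0,0],"gripper":-1},{"translation":[0,0,0],"rotation":[0,0,0],"gripper":-1},{"translation":[0,0,0],"rotation":[0,0,0],"gripper":-1},{"translation":[0,0,0],"rotation":[0,0,0],"gripper":-1}]'

```text
time: 14.3
eef_pos: [0.4845, 0.0249, 0.1829]
orientation: [179.9, 0.1, -171.6]
ft_force: [-1.4, 1.2, 7.8]
gripper_width: 0.0278
finger_force: 41.1
```

```bash
python3 band.py b4
```

```text
209 bbbbbbbbbbbbbbbbbbbbbbbbbbbbbbbbbbbbbbbbbbbbbbbbbbbbbbbbbbbbbbbbbbbb##bbbbbbbbbbbbbbbbbbbbbbbbbbbbb.GGGGGGGG.wRRRRRRRRRRRRRRRRRR.##################wwwwwwwwwwwwwbbbbbbbbbbbbbbbbbbbbbbbbbbbbbb######bbbbbbbbbbbbbbbbbbbbbbbb
0.02780963825250393 [-1.56957191  1.27319099  6.04172425] 14.35
```

>>> move_arm --motion '[{"translation":[0,0,0],"rotation":[0,0,0],"gripper":1},{"translation":[0,0,0],"rotation":[0,0,0],"gripper":1},{"translation":[0,0,0],"rotation":[0,0,0],"gripper":1},{"translation":[0,0,0],"rotation":[0,0,0],"gripper":1},{"translation":[0,0,0],"rotation":[0,0,0],"gripper":1},{"translation":[0,0,0],"rotation":[0,0,0],"gripper":1},{"translation":[0,0,0],"rotation":[0,0,0],"gripper":0.2},{"translation":[0,0,0],"rotation":[0,0,0],"gripper":-1},{"translation":[0,0,0],"rotation":[0,0,0],"gripper":-1},{"translation":[0,0,0],"rotation":[0,0,0],"gripper":-1},{"translation":[0,0,0],"rotation":[0,0,0],"gripper":-1},{"translation":[0,0,0],"rotation":[0,0,0],"gripper":-1},{"translation":[0,0,0],"rotation":[0,0,0],"gripper":-1}]'

```text
time: 15.65
eef_pos: [0.4846, 0.0249, 0.1831]
orientation: [179.9, 0.1, -171.6]
ft_force: [-0.8, 1.3, 8.1]
gripper_width: 0.0278
finger_force: 41.8
```

```bash
python3 band.py b5
```

```text
209 bbbbbbbbbbbbbbbbbbbbbbbbbbbbbbbbbbbbbbbbbbbbbbbbbbbbbbbbbbbbbbbbbbbbbbbbbbbbb#####bbbbbbbbbbbbbbbbbbbbbbbbbbbb.RRRRRRRRRRRRRRRRRR###################wwwwwwwwwwwwwbbbbbbbbbbbbbbbbbbbbbbbbbbbbbb######bbbbbbbbbbbbbbbbbbbbbbb
0.027681883294591283 [-1.79372438  0.82095016  8.80941458] 15.7
```

```bash
python3 - <<'E'
import cv2,numpy as np
for n in('b3','b4','b5'):
    h=cv2.cvtColor(cv2.imread(f'pics/{n}.png'),cv2.COLOR_BGR2HSV).astype(int)[206:213,380:600]
    r=((h[...,0]<6)|(h[...,0]>174))&(h[...,1]>170)&(h[...,2]>60); us=[np.where(x)[0] for x in r]
    v=h[3,:,2];s=np.median([u.max() for u in us]);k=int(s)+4
    print(n,'red',np.median([u.min() for u in us]),s,'pad end',k+np.argmax(v[k:]>30),'block edge V',[int(x) for x in v[60:122]][::2])
    # caddy rim edge on row 190
    print([int(x) for x in cv2.imread(f'pics/{n}.png')[190,530:545].max(1)])
E
```

```text
b3 red 100.0 117.0 pad end 136 block edge V [42, 70, 89, 122, 144, 149, 147, 145, 145, 148, 145, 149, 134, 141, 117, 134, 131, 132, 127, 128, 167, 166, 164, 162, 162, 167, 164, 159, 83, 48, 8]
[61, 57, 62, 59, 60, 67, 106, 162, 192, 200, 199, 200, 201, 202, 199]
b4 red 110.0 127.0 pad end 146 block edge V [161, 129, 71, 53, 43, 47, 52, 83, 107, 131, 145, 147, 148, 145, 144, 144, 147, 148, 147, 133, 130, 131, 130, 133, 120, 160, 165, 160, 81, 77, 79]
[26, 46, 63, 57, 57, 61, 105, 158, 192, 202, 199, 202, 204, 202, 197]
b5 red 111.0 128.0 pad end 147 block edge V [153, 153, 154, 158, 154, 123, 69, 66, 49, 41, 43, 49, 80, 103, 129, 144, 146, 145, 146, 145, 146, 143, 148, 148, 139, 143, 166, 159, 81, 76, 81]
[24, 27, 45, 59, 61, 51, 65, 106, 163, 192, 198, 205, 198, 197, 198]
```

Between b4 and b5 the block moved about 10 px and the pad only 1 px. That puts the plunger about 7 mm in, with the caddy pushed onto the far jaw, so I hold and hand in.

>>> move_arm --motion '[{"translation":[0,0,0],"rotation":[0,0,0],"gripper":-1},{"translation":[0,0,0],"rotation":[0,0,0],"gripper":-1},{"translation":[0,0,0],"rotation":[0,0,0],"gripper":-1}]'

```text
time: 16.0
eef_pos: [0.4846, 0.0249, 0.1832]
orientation: [179.9, 0.1, -171.6]
ft_force: [-1.6, 1.2, 8.8]
gripper_width: 0.0278
finger_force: 41.8
```

```bash
python3 -c "
from h import *
print(job.finish_job())"
```

```text
the job is handed in; nothing more can be done
None
```

I handed the job in at 16 s: the spare jar stands in the empty cell, five squeezes brought the pad onto the caddy with the plunger about 7 mm in by camera (black band in, green going in, red out), and the trigger is still held squeezed; no verdict came back.

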